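# Seat the rotor on the centrifuge's splined drive

## Robot

A 6-joint arm with a two-finger parallel gripper is mounted at the origin on a cart in front of the work surface, level with it; the furniture and walls round the work are solid. World frame = base frame: x ahead of the robot, y to its left, z up, the work surface at z = 0. Lengths are in m, angles in rad, forces in N, time in s.
With the tool pointing down it reaches from about 0.3 to 0.775 m from the base axis. Payload 14.6 kg.
Tool frame: the origin (TCP) lies between the finger pads, 19 mm behind the fingertips; this is the grasp point; z points along the fingers, y is the line along which they close (so a half turn about z gives the same grasp; the last joint's range is limited). The gripper opens to 94 mm and grips with 3 to 60 N. Pads are 16 mm wide; open, the fingers measure 119 mm over their backs; the gripper's body (75 mm by 177 mm) begins 78 mm behind the grasp point.
Start: joints at [1.179, 0.3, 1.521, -0, 1.321, -0.067], TCP at [0.176, 0.521, 0.224] pointing down, gripper open.
Joint ranges: [-3.03, 3.03], [-0.79, 2.21], [0.23, 2.52], [-1.04, 4.18], [0, 3.07], [-2.55, 2.55]. Speed limits (rad/s): [2.22, 2.22, 2.57, 3.14, 3.14, 3.14].

## Interface

Orientations are given as [roll, pitch, yaw] about the fixed x, y, z axes, in that order (R = Rz(yaw) Ry(pitch) Rx(roll)).
In Python, from station import ctrl gives the robot as it stands.
- The arm moves only by the tool shift_gripper, called after "Request:" by a JSON object that holds its "method" and its "body". Schema: {"type":"object","properties":{"motion":{"type":"array","items":{"type":"array","items":{"type":"number"},"minItems":6,"maxItems":6},"minItems":1,"maxItems":10},"finger_gap":{"type":"number"},"grip_force":{"type":"number"},"only":{"type":"string"},"quiet":{"type":"boolean"},"lines":{"type":"string"}},"required":["motion"],"additionalProperties":false}. motion is a list of rows, 1 to 10 of them, each of 6 numbers: dx, dy, dz in shares of the most that a row can go, 1 being 50 mm, then a rotation vector rx, ry, rz in a scale on which 1.0 is pi rad; each row shifts and turns the commanded pose from where the row before left it, along the tool's axes as they then stand; what a row does not reach is not made up. A row lasts 1/10 s, in which the tool goes at most 0.05 m and 0.15 rad, less where a joint would pass 70% of its speed; a pose out of reach is approached as far as the arm can. finger_gap is the finger opening in m, set as the call begins (left out keeps the last). The fingers move at their own pace and stop on an object; grip_force is the grip in N (left out, the last holds). Time passes only in rows, so rows that do not move let the fingers close. The tool returns the time, the measured TCP pose, the force, the opening and the grip force at its end. only (a regular expression) keeps the lines of the reply that match it, lines (a string "A,B") keeps lines A to B, and quiet returns only ok. No shift or turn number may pass 1 either way. Input that does not fit is refused with a message, and nothing moves.
- ctrl.get_obs(): the state, without advancing time (a new reading comes with each control period).
- ctrl.camera(name): name is "side" or "top" or "wrist"; returns a dict with "pixels" (384x512x3 uint8, blue, green, red), "fx", "fy", "cx", "cy" (pixels), "k1" (the pictures are not rectified: a ray, as slopes to the right and down, at radius r is drawn at 1 + k1 r^2 times it, then the intrinsics apply), "extrinsics" (4x4, takes a point from camera to world coordinates). Camera axes: x right, y up, looking along -z (the intrinsics and any distortion apply to the point x, -y, -z); pixel columns grow to the right and rows downward; lengths in m; the calibration is good to about 2 mm. A picture is of the moment at which its call begins. There is no depth.
- ctrl.hand_in(): hands the job in; it is judged then, once.
The state is a dict: "time_s": time; "qpos": joint angles; "joint_vel": joint speeds; "tau": joint torques, N m; "ee_pos": TCP position; "eef_rot": TCP orientation; "force": force on the tool from outside, world axes, zero at the start; "moment": the same for the moment, N m; "grip_width": finger opening in m; "grip_force": force on a finger pad.
Only numpy, scipy, OpenCV 4.12 (cv2) and the standard library are available. Lean on these libraries where they do the work, as an engineer would, in place of code of your own. Each camera call takes 0.05 s, during which the arm holds its last target. There are 200 camera calls.

## Task

Fit the dark angle rotor, which has a grip knob on top, to the small open centrifuge: set it on the splined drive shaft and rock it to and fro under light pressure until the teeth mesh and it drops fully home. Go slowly and feel for the teeth, never force or drop it. Then close the centrifuge's lid completely, and leave the other things on the bench where they are.

Things in the scene. Friction and masses are not known exactly. Their poses are not given: they have to be found in the camera images.
- spinner: Small round bench centrifuge, fixed to the bench: white, blue trim line, sloped control panel on its front (-x side, out to 118 mm), smoked lid hinged at its back (+x side). Origin: centre of its underside, on the bench; z up. Housing 198 mm across, rim 98 mm above the bench; open bowl 158 mm across inside, floor at 50 mm. A steel drive shaft stands upright in the middle.
- drive_seat (a point): Centre of the shaft's rubber-lined flange, on which the seated rotor rests, 56 mm above the bench; axes as the centrifuge's. The parked drive holds the shaft fast: it does not turn with the rotor, so go on turning a meshed rotor and the teeth are loaded at once. The spline is greased and takes light pressure (5 to 15 N), not force: over 50 N between rotor and centrifuge counts as forcing it.
- shaft_tip (a point): Top of the shaft on its axis, 27 mm above drive_seat; axes as the centrifuge's (it does not turn with the shaft). Above the seat: 6 straight teeth 6.4 mm wide, 36 mm across the tips, 0 to 16 mm up; then a plain round nose 26 mm across, 16 to 22 mm up, tapering to 17 mm across at its top. Where the teeth point differs each time and is not given.
- rotor: Dark blue-grey cone-shaped angle rotor with 8 tube holes, 116 mm across and 65 mm high, 0.3 to 0.55 kg, standing upright on the bench. Origin: centre of its underside; z up, x towards the small white dot on its top. Unmeshed, it stands on the shaft's teeth with its origin 14 mm above drive_seat; meshed, it drops home, its origin at drive_seat.
- rotor_knob (a point): On the rotor's axis, 57 mm above its origin, axes as the rotor's: where to put the TCP to grip the round aluminium knob, 34 mm across, 35 to 65 mm above the origin, from any direction.
- rotor_bore (a point): Centre of the bore's mouth in the rotor's underside (at the rotor origin). 6 inward teeth, one towards x, then every 60 degrees, 2 to 14 mm above the mouth, 28 mm from tip to tip across, 6.4 mm wide, roots 38.4 mm apart. The shaft's nose enters first (1 mm clearance all round) and centres it; then the teeth mesh if they match the shaft's gaps to about 4 degrees, every 60 degrees.
- lid (a joint): Angle of the centrifuge's round lid, rad: 0 closed, 1.5 to 1.7 (upright) as found. It stays where it is left; about 2 N at its edge moves it. A cap 191 mm across and 32 mm deep; pushed from behind it swings forward and down. With the rotor not home it cannot close.
- lid_hinge (a point): Middle of the lid's hinge line at the back of the centrifuge, 102 mm above the bench (2 mm over the pivot axis), 106 mm behind the shaft's axis; axes as the centrifuge's, the hinge line along y.
- lid_tab (a point): Top of the blue tab (46 mm wide, 8 mm thick) on the lid's front edge (its free edge, uppermost while it is open), 208 mm from the hinge; z square to the lid, outward (up when it is closed).
- lab_timer: White kitchen-type countdown timer, 62x68x18 mm, lying flat; a bystander. Origin: centre of its underside.
- marker_pen: Red and white marker pen, 135 mm long, lying; a bystander. Origin: centre of its underside.
- petri_dish_a: Round petri dish, 59 mm across, 15 mm high; a bystander. Origin: centre of its underside.
- petri_dish_b: Second petri dish, the same; a bystander. Origin: centre of its underside.
- essence_vial: Small brown vial with a black cap, 27 mm across, 59 mm high; a bystander. Origin: centre of its underside.
- tape_roll: Roll of tan tape lying flat, 100 mm across, 25 mm high; a bystander. Origin: centre of its underside.

How it is judged:
By the outcome, as a careful person would: the job done as asked, in the order asked, and still so for the second after the job is handed in, with the robot touching nothing.
It also fails if it takes over 72 s, if anything falls off the work surface, if the arm or the gripper's body presses on something with over 40 N, if the wrist force passes 120 N, or if a joint passes its speed limit or range.

## Working session

There is one attempt and no reset: what is moved stays moved. The work goes in short steps, Python scripts to look and compute and a tool call to move; the robot and the scene stay as the last step left them, time stands still between calls to the robot, and variables do not carry over. Pictures are saved under pics/ and viewed, at most 10 in all, crops included, and the job is handed in when it is done.

```bash
ls; mkdir -p pics; cat > h.py <<'E'
from station import ctrl
import numpy as np, cv2
from scipy.spatial.transform import Rotation as R
def ray(c,u,v):
    xd,yd=(u-c["cx"])/c["fx"],(v-c["cy"])/c["fy"]
    x,y=xd,yd
    for _ in range(20):
        s=1+c["k1"]*(x*x+y*y); x,y=xd/s,yd/s
    E=np.array(c["extrinsics"]); d=E[:3,:3]@np.array([x,-y,-1]); return E[:3,3],d
def onz(c,u,v,z):
    o,d=ray(c,u,v); return o+d*(z-o[2])/d[2]
def tri(*rs):
    A=np.zeros((3,3));b=np.zeros(3)
    for o,d in rs:
        d=d/np.linalg.norm(d);P=np.eye(3)-np.outer(d,d);A+=P;b+=P@o
    p=np.linalg.solve(A,b); return p,[np.linalg.norm(np.cross(p-o,d/np.linalg.norm(d))) for o,d in rs]
def proj(c,p):
    E=np.array(c["extrinsics"]); q=E[:3,:3].T@(np.array(p)-E[:3,3]); x,y=q[0]/-q[2],-q[1]/-q[2]
    s=1+c["k1"]*(x*x+y*y); return c["cx"]+c["fx"]*x*s,c["cy"]+c["fy"]*y*s
E
python3 - <<'E'
from h import *
import pickle
for n in("top","side"):
    c=ctrl.camera(n); pickle.dump(c,open(f"{n}0.pkl","wb")); cv2.imwrite(f"pics/{n}0.png",cv2.resize(np.array(c["pixels"]),(768,576),interpolation=cv2.INTER_CUBIC))
    print(n,np.round(c["extrinsics"],3).tolist(),c["fx"],c["k1"])
print(ctrl.get_obs())
E
```

```text
pics
station.py
top [[0.024, 0.994, -0.104, 0.44], [-1.0, 0.025, 0.004, 0.151], [0.007, 0.104, 0.995, 0.966], [0.0, 0.0, 0.0, 1.0]] 369.9647067660739 0.036866516107018014
side [[-0.999, 0.023, -0.042, 0.474], [-0.047, -0.59, 0.806, 1.034], [-0.006, 0.807, 0.591, 0.743], [0.0, 0.0, 0.0, 1.0]] 427.772828895454 -0.02034186850011312
{'time_s': 0.1, 'qpos': array([ 1.17942035e+00,  3.00392304e-01,  1.52150502e+00,  2.43853877e-05,
        1.32070617e+00, -6.65692277e-02]), 'joint_vel': array([ 0.00063882, -0.0022205 , -0.00240255, -0.00141681,  0.00030813,
        0.00072695]), 'tau': array([ 1.70054354e-03, -5.32651484e+01, -3.53275466e+01,  7.10224779e-02,
        2.36251310e-02, -5.87416298e-05]), 'ee_pos': array([0.17541906, 0.52105159, 0.22376172]), 'eef_rot': array([-3.14058562e+00, -9.08094979e-05,  2.81677981e+00]), 'force': array([-0.26656941, -1.00471139,  0.14645947]), 'moment': array([-0.01796401, -0.00903968,  0.00250763]), 'grip_force': 0.0, 'grip_width': 0.09388123720860206}
```

View pics/top0.png

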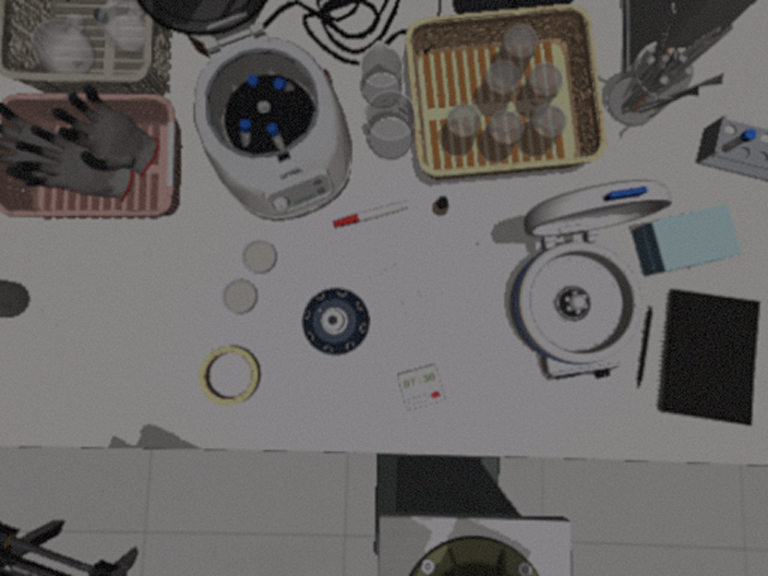

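View pics/side0.png

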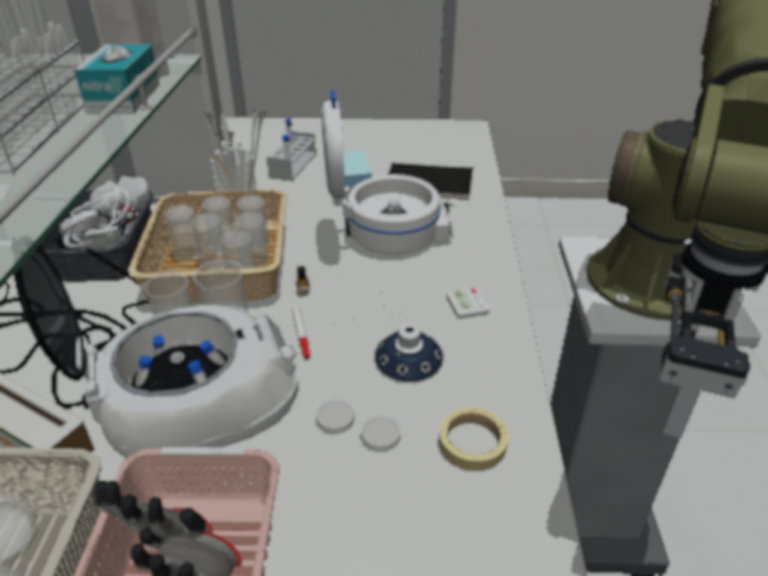

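Top view: the rotor knob is at about (334,320) and the shaft at (574,302). The lid is upright with its tab at (627,193). Side view: knob at (409,330), shaft at (395,203), tab at (333,98). Next I'll triangulate and enlarge.

```bash
python3 - <<'E'
from h import *
import pickle
t,s=[pickle.load(open(f"{n}0.pkl","rb")) for n in("top","side")]
def f(a,b):
    p,e=tri(ray(t,a[0]/1.5,a[1]/1.5),ray(s,b[0]/1.5,b[1]/1.5)); print(np.round(p,4),np.round(e,4),np.hypot(*p[:2]))
f((334,320),(409,330)); f((574,302),(395,202)); f((627,193),(333,98))
c1=cv2.resize(t["pixels"][110:260,325:460],None,fx=4,fy=4,interpolation=cv2.INTER_CUBIC)
c2=cv2.resize(t["pixels"][180:245,190:260],None,fx=3.5,fy=3.5,interpolation=cv2.INTER_CUBIC)
c=np.zeros((600,800,3),np.uint8); c[:600,:540]=c1[:600]; c[:c2.shape[0],545:545+c2.shape[1]]=c2
c3=cv2.resize(s["pixels"][55:170,205:310],None,fx=2.4,fy=2.4,interpolation=cv2.INTER_CUBIC);c[300:300+c3.shape[0],545:545+c3.shape[1]]=c3
cv2.imwrite("pics/crop1.png",c)
E
```

```text
[0.4714 0.2402 0.0637] [0.0016 0.0016] 0.5290716069227348
[ 0.5071 -0.1414  0.0862] [0.0032 0.0032] 0.5264738119114438
[ 0.6233 -0.1307  0.3116] [0.0019 0.0019] 0.6368247978061168
```

View pics/crop1.png

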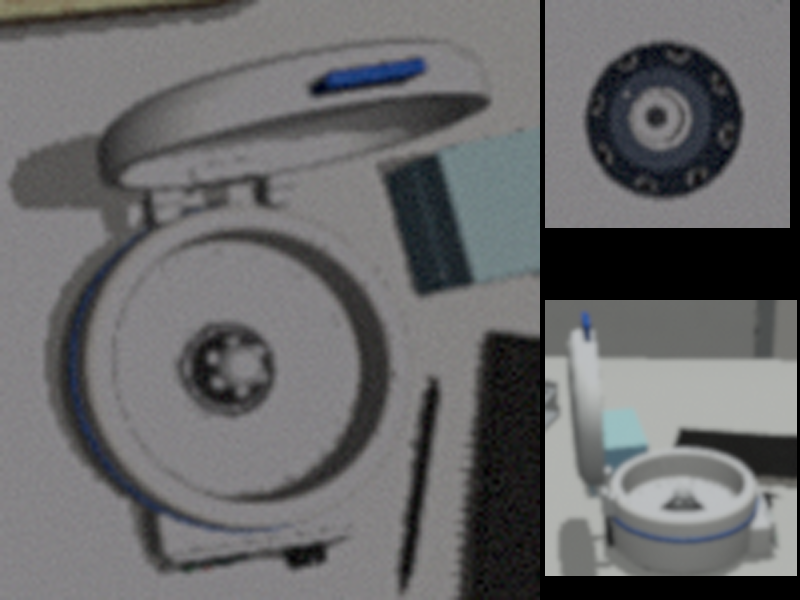

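Crop: shaft teeth are visible around (230,368), tab at (368,76), and the rotor's dot lies up and left of the knob. Triangulated heights: knob top 64 mm (should be 65), shaft tip 86 mm (83), tab 312 mm (about 310). They agree. I'll move over the rotor and use the wrist camera to refine.

Units first: shifts go in shares of 50 mm and turns go in shares of pi rad. So -0.041 m is -0.82, -0.019 m is -0.38.

Request:
{"method": "shift_gripper", "body": {"motion": [[-0.82, -0.38, 0, 0, 0, 0], [-0.82, -0.38, 0, 0, 0, 0], [-0.82, -0.38, 0, 0, 0, 0], [-0.82, -0.38, 0, 0, 0, 0], [-0.82, -0.38, 0, 0, 0, 0], [-0.82, -0.38, 0, 0, 0, 0], [-0.82, -0.38, 0, 0, 0, 0], [-0.82, -0.38, 0, 0, 0, 0], [-0.82, -0.38, 0, 0, 0, 0], [0, 0, 0, 0, 0, 0]], "finger_gap": 0.08}}

```text
time_s: 1.1
ee_pos: [0.4732, 0.2381, 0.2237]
eef_rot: [-3.141, -0.0, 2.812]
force: [-1.1, -0.4, 0.3]
grip_width: 0.08
grip_force: 0.0
```

```bash
python3 - <<'E'
from h import *
import pickle
c=ctrl.camera("wrist"); pickle.dump(c,open("w1.pkl","wb"));cv2.imwrite("pics/w1.png",cv2.resize(c["pixels"],(768,576),interpolation=cv2.INTER_CUBIC))
print(np.round(c["extrinsics"],3).tolist(),c["fx"],[np.round(proj(c,p),1) for p in((.4714,.2402,.065),(.507,-.141,.083))],ctrl.get_obs()["qpos"])
E
```

```text
[[0.324, -0.913, -0.247, 0.402], [0.946, 0.312, 0.085, 0.263], [-0.001, -0.262, 0.965, 0.384], [0.0, 0.0, 0.0, 1.0]] 298.69645914615364 [array([251.8, 179.5]), array([-37.6, 310.1])] [ 4.00965275e-01  2.54504450e-01  1.58023842e+00 -6.21943236e-05
  1.30786863e+00 -8.41510652e-01]
```

View pics/w1.png

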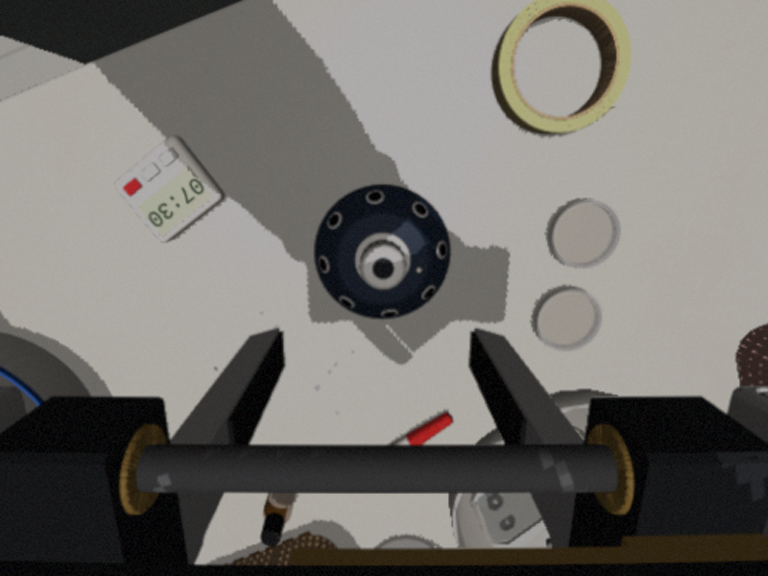

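Wrist view: knob top is centred at about (383,264) and the white dot is at (419,270). The camera sits on the tool's +x side. Now refining.

```bash
python3 - <<'E'
from h import *
import pickle
t,s,w=[pickle.load(open(f,"rb")) for f in("top0.pkl","side0.pkl","w1.pkl")]
k=tri(ray(t,334/1.5,320/1.5),ray(s,409/1.5,330/1.5),ray(w,383/1.5,264/1.5)); print("knob",k, onz(w,383/1.5,264/1.5,.065),onz(t,334/1.5,320/1.5,.065))
# outline centre on bench
d=tri(ray(t,213.4,206.9),ray(w,419/1.5,270/1.5)); print("dot",d)
for z in(.03,.035,.04):
    p=onz(w,419/1.5,270/1.5,z); v=p-onz(w,383/1.5,264/1.5,.065); print(z,np.hypot(*v[:2]),np.degrees(np.arctan2(v[1],v[0])))
b=w["pixels"].astype(int); m=((b.max(2)<75)&(b.max(2)>0)).astype(np.uint8); m[:115]=0;m[220:]=0;m[:,:200]=0;m[:,310:]=0
# refine knob: bright grey pixels near
c=cv2.resize(w["pixels"][115:220,200:310],None,fx=5.5,fy=5.5,interpolation=cv2.INTER_CUBIC); cv2.imwrite("pics/k.png",c)
E
```

```text
knob (array([0.47066781, 0.2423133 , 0.0643536 ]), [np.float64(0.0032517932761981583), np.float64(0.001171284083302981), np.float64(0.0031680914140090038)]) [0.46894487 0.24513318 0.065     ] [0.47298906 0.23999187 0.065     ]
dot (array([0.49042901, 0.26841778, 0.02826482]), [np.float64(0.0008886317049356675), np.float64(0.0008886317049355546)])
0.03 0.03224446930091399 48.18116752047657
0.035 0.03135738175922502 49.7809585193953
0.04 0.03049615175492941 51.472490060590125
```

View pics/k.png

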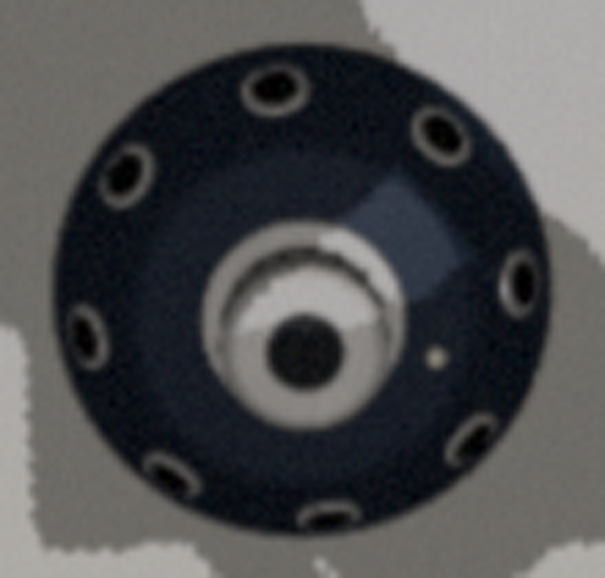

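```bash
python3 - <<'E'
from h import *
import pickle
t,s,w=[pickle.load(open(f,"rb")) for f in("top0.pkl","side0.pkl","w1.pkl")]
f=lambda x,y:(200+x/5.5,115+y/5.5)
u=f(305,350); print(onz(w,*u,.065))
T=(190+(656-545)/3.5,180+117/3.5); print(onz(t,*T,.065), tri(ray(t,*T),ray(s,409/1.5,330/1.5),ray(w,*u)))
d=f(436,358)
for z in(.03,.035,.04): v=onz(w,*d,z)-onz(w,*u,.065); print(z,np.hypot(*v[:2]),np.degrees(np.arctan2(v[1],v[0])))
for n,c,uv in(("w",w,[f(53,289),f(551,289),f(302,42),f(302,535)]),("t",t,[(190+(a-545)/3.5,180+b/3.5) for a,b in((585,120),(743,120),(664,41),(664,198))])):
  for z in(0.0,.01,.02):
    P=[onz(c,*x,z) for x in uv]; print(n,z,np.mean(P,0),np.linalg.norm(P[0]-P[1]),np.linalg.norm(P[2]-P[3]))
E
```

```text
[0.47177821 0.24431622 0.065     ]
[0.47270236 0.24229252 0.065     ] (array([0.47134292, 0.24325314, 0.06606816]), [np.float64(0.0016984640906338576), np.float64(0.0015323313959601545), np.float64(0.0011434513433207722)])
0.03 0.031045817464187147 52.84507327924319
0.035 0.030235965486158395 54.6408270876092
0.04 0.02945743019240296 56.53344487167918
w 0.0 [0.47280848 0.2442137  0.        ] 0.11805179164514694 0.11874087311003068
w 0.01 [0.47095984 0.24470453 0.01      ] 0.11497485775737543 0.11564597881622728
w 0.02 [0.46911119 0.24519536 0.02      ] 0.11189792386960386 0.1125510845224238
t 0.0 [0.47333743 0.2428516  0.        ] 0.11734927544495047 0.11655629682860487
t 0.01 [0.47299643 0.24189815 0.01      ] 0.1161344199689392 0.11534965064413606
t 0.02 [0.47265544 0.2409447  0.02      ] 0.11491956449292794 0.11414300445966725
```

Scaled: -0.0485 m is -0.97, -0.018 m is -0.36, -0.15 rad / 3.1416 = -0.0477.

Request:
{"method": "shift_gripper", "body": {"motion": [[0, 0, -0.36, 0, 0, -0.0477], [0, 0, -0.36, 0, 0, -0.0477], [-0.06, -0.97, 0, 0, 0, 0], [-0.06, -0.97, 0, 0, 0, 0], [-0.06, -0.97, 0, 0, 0, 0], [-0.06, -0.97, 0, 0, 0, 0], [-0.06, -0.97, 0, 0, 0, 0], [-0.06, -0.97, 0, 0, 0, 0], [-0.06, -0.97, 0, 0, 0, 0], [-0.06, -0.97, 0, 0, 0, 0]]}}

```text
time_s: 2.15
ee_pos: [0.4847, -0.1479, 0.2603]
eef_rot: [3.141, 0.0, 3.118]
force: [0.1, -0.8, -0.2]
grip_width: 0.0802
grip_force: 0.0
```

```bash
python3 - <<'E'
from h import *
import pickle
ctrl.camera("side");c=ctrl.camera("wrist"); pickle.dump(c,open("w2.pkl","wb"))
u,v=proj(c,(.507,-.141,.083)); print(u,v); x0,y0=int(u-50),int(v-38); print(x0,y0)
cv2.imwrite("pics/w2.png",cv2.resize(c["pixels"][max(y0,0):y0+76,x0:x0+100],None,fx=7,fy=7,interpolation=cv2.INTER_CUBIC))
E
```

```text
261.83924241222644 196.31921883686664
211 158
```

View pics/w2.png

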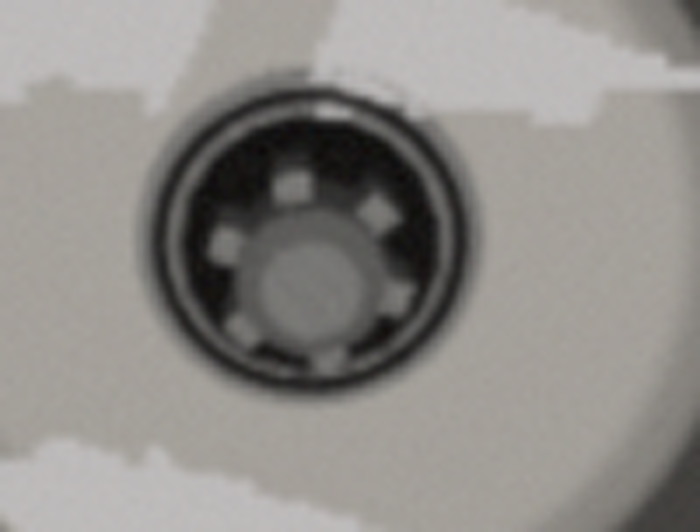

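The wrist crop shows the nose top at (312,286) and six tooth tops at (293,185), (378,212), (400,297), (327,357), (243,328), (225,243). The flange ring is centred at about (310,240).

```bash
python3 - <<'E'
from h import *
import pickle
w=pickle.load(open("w2.pkl","rb")); t=pickle.load(open("top0.pkl","rb")); s=pickle.load(open("side0.pkl","rb"))
g=lambda x,y:(211+x/7,158+y/7)
print("nose",onz(w,*g(312,286),.083),"flange",onz(w,*g(310,240),.056),"top", onz(t,325+230/4,110+368/4,.06), "tri",tri(ray(w,*g(312,286)),ray(s,395/1.5,202/1.5)))
P=np.array([onz(w,*g(*p),.072) for p in((293,185),(378,212),(400,297),(327,357),(243,328),(225,243))])
c=P.mean(0);print("teeth c",c)
v=P-c; a=np.degrees(np.arctan2(v[:,1],v[:,0])); print(np.hypot(v[:,0],v[:,1]),a,np.mod(a,60), np.degrees(np.angle(np.exp(6j*np.radians(a)).sum()))/6)
E
```

```text
nose [ 0.50990909 -0.14842927  0.083     ] flange [ 0.50931007 -0.14838848  0.056     ] top [ 0.51075014 -0.14986249  0.06      ] tri (array([ 0.50686329, -0.14805203,  0.08324015]), [np.float64(0.0028752770064224774), np.float64(0.002875277006422519)])
teeth c [ 0.51045219 -0.14845768  0.072     ]
[0.01563499 0.01558321 0.01620226 0.01598345 0.01574851 0.01568675] [-169.95976428  130.98337409   71.44660392    8.77199955  -50.25752306
 -110.15421379] [10.04023572 10.98337409 11.44660392  8.77199955  9.74247694  9.84578621] 10.138350624609199
```

Scaled: 0.0487 m is 0.974, -0.0046 m is -0.092, -0.15 rad / 3.1416 = -0.0477.

Request:
{"method": "shift_gripper", "body": {"motion": [[0, 0, 0, 0, 0, -0.0477], [-0.092, 0.974, 0, 0, 0, 0], [-0.092, 0.974, 0, 0, 0, 0], [-0.092, 0.974, 0, 0, 0, 0], [-0.092, 0.974, 0, 0, 0, 0], [-0.092, 0.974, 0, 0, 0, 0], [-0.092, 0.974, 0, 0, 0, 0], [-0.092, 0.974, 0, 0, 0, 0], [-0.092, 0.974, 0, 0, 0, 0], [0, 0, 0, 0, 0, 0]]}}

```text
time_s: 3.25
ee_pos: [0.4708, 0.2498, 0.2597]
eef_rot: [3.141, -0.001, -3.01]
force: [0.1, -0.8, 0.4]
grip_width: 0.0797
grip_force: 0.0
```

Scaled: 0.045 m is 0.9, -0.0064 m is -0.128.

Request:
{"method": "shift_gripper", "body": {"motion": [[0, -0.128, 0.6, 0, 0, 0], [0, 0, 0.9, 0, 0, 0], [0, 0, 0.9, 0, 0, 0], [0, 0, 0.7, 0, 0, 0], [0, 0, 0.5, 0, 0, 0], [0, 0, 0.3, 0, 0, 0], [0, 0, 0.16, 0, 0, 0], [0, 0, 0, 0, 0, 0]]}}

```text
time_s: 4.05
ee_pos: [0.4729, 0.238, 0.0567]
eef_rot: [-3.141, -0.001, -3.016]
force: [0.6, -0.8, -0.0]
grip_width: 0.0801
grip_force: 0.0
```

```bash
python3 - <<'E'
from h import *
print(ctrl.get_obs()["ee_pos"],ctrl.get_obs()["eef_rot"])
E
```

```text
[0.472905   0.23795467 0.05669493] [-3.14125047e+00 -1.39543488e-03 -3.01576525e+00]
```

Request:
{"method": "shift_gripper", "body": {"motion": [[0, 0, 0, 0, 0, 0]]}}

```text
time_s: 4.15
ee_pos: [0.4738, 0.2381, 0.0581]
eef_rot: [3.141, 0.001, -3.016]
force: [-0.5, -0.1, 0.5]
grip_width: 0.0798
grip_force: 0.0
```

Request:
{"method": "shift_gripper", "body": {"motion": [[0, 0.1, 0, 0, 0, 0], [0, 0, 0, 0, 0, 0], [0, 0, 0, 0, 0, 0]]}}

```text
time_s: 4.45
ee_pos: [0.4732, 0.243, 0.0577]
eef_rot: [3.141, 0.001, -3.016]
force: [-0.7, 0.3, -0.8]
grip_width: 0.0801
grip_force: 0.0
```

Request:
{"method": "shift_gripper", "body": {"motion": [[0, 0, 0, 0, 0, 0], [0, 0, 0, 0, 0, 0], [0, 0, 0, 0, 0, 0], [0, 0, 0, 0, 0, 0], [0, 0, 0, 0, 0, 0], [0, 0, 0, 0, 0, 0], [0, 0, 0, 0, 0, 0], [0, 0, 0, 0, 0, 0]], "finger_gap": 0.02, "grip_force": 25}}

```text
time_s: 5.25
ee_pos: [0.4731, 0.2427, 0.0572]
eef_rot: [3.142, 0.0, -3.016]
force: [-0.7, -0.2, 0.0]
grip_width: 0.0338
grip_force: 25.0
```

Scaled: -0.035 m is -0.7, -0.025 m is -0.5, 0.1 rad / 3.1416 = 0.0318.

Request:
{"method": "shift_gripper", "body": {"motion": [[0, 0, -0.2, 0, 0, 0], [0, 0, -0.5, 0, 0, 0], [0, 0, -0.7, 0, 0, 0], [0, 0, -0.7, 0, 0, 0], [0, 0, -0.5, 0, 0, 0], [0, 0, -0.26, 0, 0, 0.0159], [0, 0, 0, 0, 0, 0.0318], [0, 0, 0, 0, 0, 0.0318], [0, 0, 0, 0, 0, 0], [0, 0, 0, 0, 0, 0]]}}

```text
time_s: 6.25
ee_pos: [0.4729, 0.2427, 0.2005]
eef_rot: [-3.142, -0.0, 3.02]
force: [0.6, -0.5, -3.0]
grip_width: 0.0336
grip_force: 25.0
```

Request:
{"method": "shift_gripper", "body": {"motion": [[-0.06, -0.266, 0, 0, 0, 0], [-0.12, -0.5, 0, 0, 0, 0], [-0.19, -0.9, 0, 0, 0, 0], [-0.21, -0.94, 0, 0, 0, 0], [-0.21, -0.94, 0, 0, 0, 0], [-0.21, -0.94, 0, 0, 0, 0], [-0.21, -0.94, 0, 0, 0, 0], [-0.21, -0.94, 0, 0, 0, 0], [-0.172, -0.8, 0, 0, 0, 0], [-0.1, -0.46, 0, 0, 0, 0]]}}

```text
time_s: 7.25
ee_pos: [0.5088, -0.1497, 0.2002]
eef_rot: [-3.141, -0.0, 3.016]
force: [0.0, 0.5, -2.4]
grip_width: 0.0336
grip_force: 25.0
```

Request:
{"method": "shift_gripper", "body": {"motion": [[0, 0, 0, 0, 0, 0], [0, 0, 0, 0, 0, 0], [0, 0, 0, 0, 0, 0]]}}

```text
time_s: 7.55
ee_pos: [0.5093, -0.1456, 0.2003]
eef_rot: [3.141, -0.0, 3.018]
force: [0.4, 0.5, -2.9]
grip_width: 0.0336
grip_force: 25.0
```

```bash
python3 - <<'E'
from h import *
import pickle
c=ctrl.camera("wrist"); s=ctrl.camera("side"); o=ctrl.get_obs(); print(o["ee_pos"],o["eef_rot"],o["force"],o["grip_width"])
a=np.zeros((576,800,3),np.uint8); a[:384,:400]=cv2.resize(c["pixels"][:300],(400,384)) ; 
a=np.hstack([cv2.resize(c["pixels"][60:300,120:400],(420,360),interpolation=cv2.INTER_CUBIC),cv2.resize(s["pixels"][40:190,190:345],(372,360),interpolation=cv2.INTER_CUBIC)])
cv2.imwrite("pics/carry.png",a); pickle.dump(c,open("w3.pkl","wb")); pickle.dump(s,open("s3.pkl","wb"))
E
```

```text
[ 0.50949545 -0.1453904   0.20037392] [-3.14158701e+00  8.27944350e-05  3.01836042e+00] [ 0.38034679 -1.22087306 -3.50080807] 0.03359331172220975
```

View pics/carry.png

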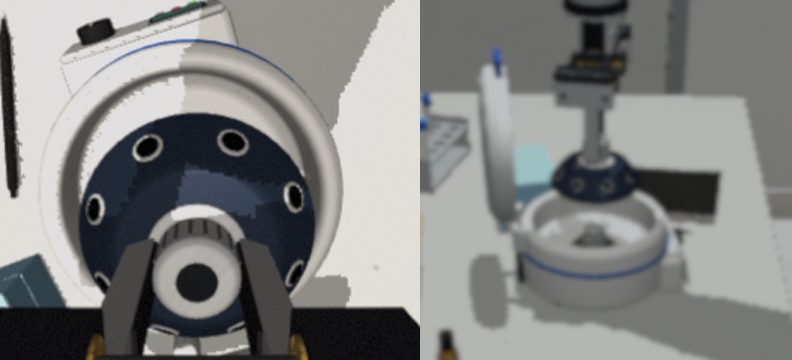

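Rotor is held upright above the bowl, cap centre at crop (197,282).

```bash
python3 - <<'E'
from h import *
import pickle
c=pickle.load(open("w3.pkl","rb")); s=pickle.load(open("s3.pkl","rb"))
for z in(.2054,.2084,.211): print(onz(c,120+197/1.5,60+282/1.5,z))
E
```

```text
[ 0.50926628 -0.14496657  0.2054    ]
[ 0.50781679 -0.14479328  0.2084    ]
[ 0.50656056 -0.1446431   0.211     ]
```

Scaled: 0.015 m is 0.3, -0.0034 m is -0.068.

Request:
{"method": "shift_gripper", "body": {"motion": [[-0.028, -0.068, 0.2, 0, 0, 0], [0, 0, 0.3, 0, 0, 0], [0, 0, 0.3, 0, 0, 0], [0, 0, 0.2, 0, 0, 0], [0, 0, 0.08, 0, 0, 0], [0, 0, 0, 0, 0, 0]]}}

```text
time_s: 8.25
ee_pos: [0.5104, -0.1496, 0.1458]
eef_rot: [3.141, -0.001, 3.017]
force: [0.3, 0.3, -1.6]
grip_width: 0.0339
grip_force: 25.0
```

Request:
{"method": "shift_gripper", "body": {"motion": [[0, 0, 0.08, 0, 0, 0], [0, 0, 0.06, 0, 0, 0], [0, 0, 0.06, 0, 0, 0], [0, 0, 0, 0, 0, 0]]}}

```text
time_s: 8.65
ee_pos: [0.5104, -0.1497, 0.1359]
eef_rot: [3.142, -0.0, 3.017]
force: [0.0, 0.5, -2.4]
grip_width: 0.0335
grip_force: 25.0
```

Scaled: 0.002 m is 0.04.

Request:
{"method": "shift_gripper", "body": {"motion": [[0, 0, 0.04, 0, 0, 0], [0, 0, 0.04, 0, 0, 0], [0, 0, 0.04, 0, 0, 0], [0, 0, 0, 0, 0, 0]]}}

```text
time_s: 9.05
ee_pos: [0.5104, -0.1497, 0.1299]
eef_rot: [3.142, -0.0, 3.017]
force: [-0.2, -0.6, -2.7]
grip_width: 0.0334
grip_force: 25.0
```

Request:
{"method": "shift_gripper", "body": {"motion": [[0, 0, 0.02, 0, 0, 0], [0, 0, 0.02, 0, 0, 0], [0, 0, 0.02, 0, 0, 0], [0, 0, 0, 0, 0, 0]]}}

```text
time_s: 9.45
ee_pos: [0.5105, -0.1497, 0.1271]
eef_rot: [3.142, -0.0, 3.017]
force: [0.3, 0.5, -3.2]
grip_width: 0.0335
grip_force: 25.0
```

Scaled: 0.001 m is 0.02.

Request:
{"method": "shift_gripper", "body": {"motion": [[0, 0, 0.02, 0, 0, 0], [0, 0, 0.02, 0, 0, 0], [0, 0, 0, 0, 0, 0]]}}

```text
time_s: 9.75
ee_pos: [0.5104, -0.1497, 0.1251]
eef_rot: [3.142, -0.0, 3.017]
force: [0.1, -0.1, -2.3]
grip_width: 0.0333
grip_force: 25.0
```

Request:
{"method": "shift_gripper", "body": {"motion": [[0, 0, 0.02, 0, 0, 0], [0, 0, 0.02, 0, 0, 0], [0, 0, 0, 0, 0, 0]]}}

```text
time_s: 10.05
ee_pos: [0.5104, -0.1497, 0.1231]
eef_rot: [3.142, -0.0, 3.017]
force: [-0.2, -0.3, -2.7]
grip_width: 0.0335
grip_force: 25.0
```

Scaled: 0.001 m is 0.02.

Request:
{"method": "shift_gripper", "body": {"motion": [[0, 0, 0.02, 0, 0, 0], [0, 0, 0.02, 0, 0, 0], [0, 0, 0.02, 0, 0, 0], [0, 0, 0, 0, 0, 0]]}}

```text
time_s: 10.45
ee_pos: [0.5104, -0.1497, 0.1201]
eef_rot: [3.142, -0.0, 3.017]
force: [0.4, -0.7, -2.9]
grip_width: 0.0336
grip_force: 25.0
```

Request:
{"method": "shift_gripper", "body": {"motion": [[0, 0, 0.02, 0, 0, 0], [0, 0, 0.02, 0, 0, 0], [0, 0, 0.02, 0, 0, 0], [0, 0, 0, 0, 0, 0]]}}

```text
time_s: 10.85
ee_pos: [0.5105, -0.1497, 0.1171]
eef_rot: [3.142, -0.0, 3.017]
force: [0.7, 0.5, -3.2]
grip_width: 0.0338
grip_force: 25.0
```

Scaled: 0.001 m is 0.02.

Request:
{"method": "shift_gripper", "body": {"motion": [[0, 0, 0.02, 0, 0, 0], [0, 0, 0.02, 0, 0, 0], [0, 0, 0.02, 0, 0, 0], [0, 0, 0, 0, 0, 0]]}}

```text
time_s: 11.25
ee_pos: [0.5104, -0.1497, 0.1141]
eef_rot: [3.142, -0.0, 3.017]
force: [-0.6, -0.2, -3.2]
grip_width: 0.0335
grip_force: 25.0
```

Request:
{"method": "shift_gripper", "body": {"motion": [[0, 0, 0.01, 0, 0, 0], [0, 0, 0.01, 0, 0, 0], [0, 0, 0, 0, 0, 0]]}}

```text
time_s: 11.55
ee_pos: [0.5105, -0.1497, 0.1133]
eef_rot: [-3.142, 0.0, 3.017]
force: [-0.5, -0.4, -3.8]
grip_width: 0.033
grip_force: 25.0
```

Scaled: 0.0005 m is 0.01.

Request:
{"method": "shift_gripper", "body": {"motion": [[0, 0, 0.01, 0, 0, 0], [0, 0, 0.01, 0, 0, 0], [0, 0, 0, 0, 0, 0]]}}

```text
time_s: 11.85
ee_pos: [0.5109, -0.1499, 0.1132]
eef_rot: [-3.141, 0.001, 3.017]
force: [-2.2, 0.9, 7.2]
grip_width: 0.0332
grip_force: 25.0
```

Request:
{"method": "shift_gripper", "body": {"motion": [[0, 0, 0.008, 0, 0, 0], [0, 0, 0, 0, 0, 0]]}}

```text
time_s: 12.05
ee_pos: [0.5111, -0.1499, 0.1132]
eef_rot: [-3.141, 0.002, 3.017]
force: [-3.2, 1.7, 10.2]
grip_width: 0.0336
grip_force: 25.0
```

Contact at TCP height 0.113 m puts the rotor origin 56 mm up, so it is seated. I'll release and retreat.

Scaled: -0.0008 m is -0.016.

Request:
{"method": "shift_gripper", "body": {"motion": [[0, 0, -0.016, 0, 0, 0], [0, 0, 0, 0, 0, 0], [0, 0, 0, 0, 0, 0], [0, 0, 0, 0, 0, 0]], "finger_gap": 0.06}}

```text
time_s: 12.45
ee_pos: [0.5105, -0.1497, 0.1125]
eef_rot: [3.142, -0.0, 3.017]
force: [-0.4, 0.3, 0.2]
grip_width: 0.0592
grip_force: 0.0
```

Request:
{"method": "shift_gripper", "body": {"motion": [[0, 0, -0.1, 0, 0, 0], [0, 0, -0.3, 0, 0, 0], [0, 0, -0.8, 0, 0, 0], [0, 0, -0.9, 0, 0, 0], [0, 0, -0.9, 0, 0, 0], [0, 0, -0.4, 0, 0, 0], [0, 0, 0, 0, 0, 0]]}}

```text
time_s: 13.15
ee_pos: [0.5112, -0.1499, 0.2861]
eef_rot: [-3.14, 0.005, 3.017]
force: [0.1, 0.4, -1.4]
grip_width: 0.0597
grip_force: 0.0
```

```bash
python3 - <<'E'
from h import *
import pickle
a=[]
c=ctrl.camera("wrist"); s=ctrl.camera("side"); t=ctrl.camera("top"); o=ctrl.get_obs(); print(o["ee_pos"],o["qpos"])
pickle.dump((c,s,t),open("a4.pkl","wb"))
r=lambda i,w:cv2.resize(i,(w,560),interpolation=cv2.INTER_CUBIC)
cv2.imwrite("pics/rel.png",np.hstack([r(c["pixels"][:,100:400],437),r(s["pixels"][30:190,190:290],350)]))
E
```

```text
[ 0.5101549  -0.14957644  0.28145838] [-3.54105261e-01  2.21317505e-01  1.48677059e+00  2.30650060e-06
  1.43525426e+00 -1.80011846e+00]
```

View pics/rel.png

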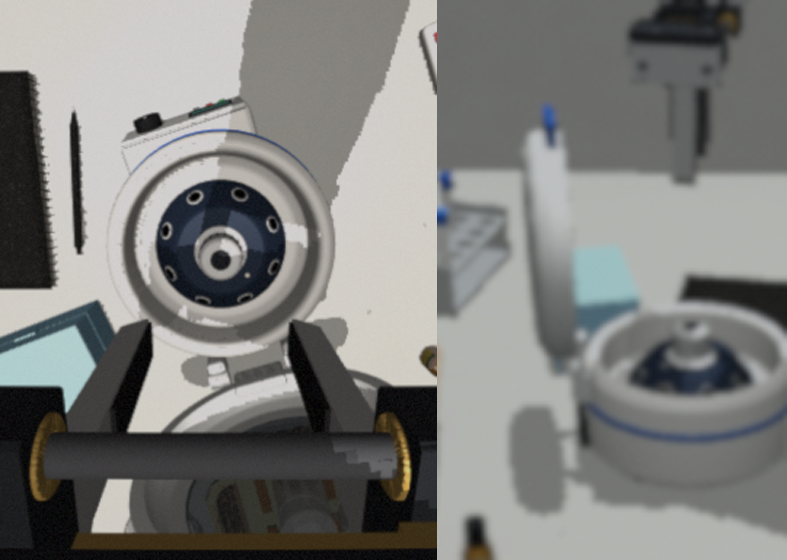

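The rotor sits level and low in the bowl, tube rim below the housing edge and knob near the rim: home. Now for the lid geometry.

```bash
python3 - <<'E'
from h import *
import pickle
t=pickle.load(open("top0.pkl","rb")); c,s,_=pickle.load(open("a4.pkl","rb"))
f=lambda x,y:(325+x/4,110+y/4)
S=np.array([.510,-.1485])
tab=tri(ray(t,*f(370,72)),ray(s,221.4,62)); print("tab",tab)
hg=onz(t,*f(208,196),.1); print("hinge",hg,np.linalg.norm(hg[:2]-S))
# panel: front centre from wrist crop: hinge bracket mid (250,372) in rel
g=lambda x,y:(100+x*300/437,y*384/560)
h2=onz(c,*g(248,370),.1); print(h2,np.linalg.norm(h2[:2]-S))
for p in(hg,h2,tab[0]): v=p[:2]-S; print(np.degrees(np.arctan2(v[1],v[0])))
a,b=onz(t,*f(315,88),.3),onz(t,*f(425,64),.3); print(a,b,np.degrees(np.arctan2(a[1]-b[1],a[0]-b[0])))
a,b=onz(c,*g(122,143),.06),onz(c,*g(250,97),.06); print(np.degrees(np.arctan2(a[1]-b[1],a[0]-b[0])))
E
```

```text
tab (array([ 0.62255591, -0.12511566,  0.32292533]), [np.float64(0.0006343741801585472), np.float64(0.0006343741801584614)])
hinge [ 0.60943682 -0.12453966  0.1       ] 0.10228283889974475
[ 0.61576312 -0.13794033  0.1       ] 0.10628896306789846
13.547753907093902
5.701665440759773
11.736668844032774
[ 0.62170954 -0.10994582  0.3       ] [ 0.63399858 -0.15997925  0.3       ] 103.79962471492689
-78.56235650007008
```

Scaled: -0.04 m is -0.8, -0.03 m is -0.6, -0.111 rad / 3.1416 = -0.0353.

Request:
{"method": "shift_gripper", "body": {"motion": [[0, 0, -0.7, 0, 0, -0.0353], [0, 0, -0.8, 0, 0, -0.0353], [0, 0, -0.6, 0, 0, -0.0353], [0, 0, 0, 0, 0, 0], [-0.5, 0, 0, 0, 0, 0], [-0.8, 0, 0, 0, 0, 0], [-0.8, 0, 0, 0, 0, 0], [-0.8, 0, 0, 0, 0, 0], [-0.72, 0.02, 0, 0, 0, 0], [0, 0, 0, 0, 0, 0]], "finger_gap": 0.0, "grip_force": 20}}

```text
time_s: 14.3
ee_pos: [0.6906, -0.1101, 0.3804]
eef_rot: [3.138, -0.008, -2.933]
force: [-0.2, -0.4, -1.4]
grip_width: 0.0005
grip_force: 0.0
```

Request:
{"method": "shift_gripper", "body": {"motion": [[0, 0, 0, 0, 0, 0], [0, 0, 0, 0, 0, 0]]}}

```text
time_s: 14.5
ee_pos: [0.6867, -0.1116, 0.3873]
eef_rot: [3.141, -0.001, -2.934]
force: [1.0, -0.2, 0.2]
grip_width: 0.0002
grip_force: 0.0
```

Scaled: 0.035 m is 0.7, 0.03 m is 0.6.

Request:
{"method": "shift_gripper", "body": {"motion": [[0, 0, 0.4, 0, 0, 0], [0, 0, 0.7, 0, 0, 0], [0, 0, 0.6, 0, 0, 0], [0, 0, 0.34, 0, 0, 0], [0, 0, 0, 0, 0, 0]]}}

```text
time_s: 15.0
ee_pos: [0.6859, -0.1116, 0.2842]
eef_rot: [3.14, -0.003, -2.934]
force: [0.7, 0.2, 0.8]
grip_width: 0.0006
grip_force: 0.0
```

Request:
{"method": "shift_gripper", "body": {"motion": [[0.2, 0, 0, 0, 0, 0], [0.2, 0, 0, 0, 0, 0], [0.2, 0, 0, 0, 0, 0], [0, 0, 0, 0, 0, 0]]}}

```text
time_s: 15.4
ee_pos: [0.6572, -0.1181, 0.2884]
eef_rot: [-3.14, 0.003, -2.934]
force: [0.1, -0.6, 0.4]
grip_width: 0.0004
grip_force: 0.0
```

Scaled: 0.0155 m is 0.31, 0.01 m is 0.2.

Request:
{"method": "shift_gripper", "body": {"motion": [[0.14, 0, 0.07, 0, 0, 0], [0.14, 0, 0.07, 0, 0, 0], [0.2, 0, 0, 0, 0, 0], [0.26, 0, 0, 0, 0, 0], [0.26, 0, 0, 0, 0, 0], [0.26, 0, 0, 0, 0, 0], [0.31, 0, 0.1, 0, 0, 0], [0.31, 0, 0.1, 0, 0, 0], [0.31, 0, 0.1, 0, 0, 0], [0, 0, 0, 0, 0, 0]]}}

```text
time_s: 16.4
ee_pos: [0.5502, -0.1405, 0.2647]
eef_rot: [-3.141, 0.001, -2.934]
force: [-0.4, 0.8, 0.7]
grip_width: 0.0002
grip_force: 0.0
```

```bash
python3 - <<'E'
from h import *
s=ctrl.camera("side"); cv2.imwrite("pics/lid.png",cv2.resize(s["pixels"][10:200,180:360],(540,570),interpolation=cv2.INTER_CUBIC))
E
```

```text
(no output)
```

View pics/lid.png

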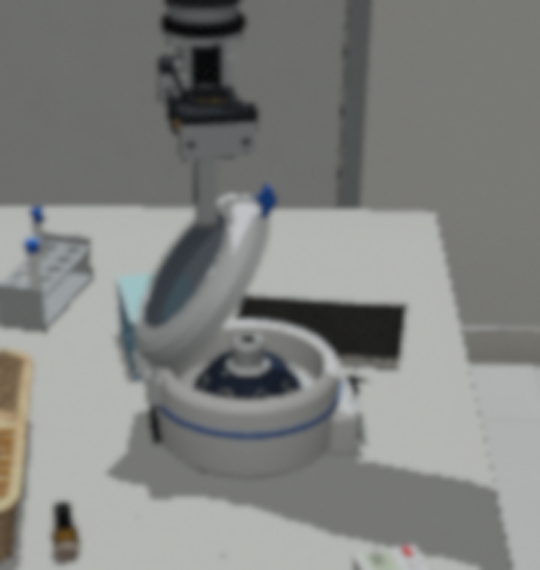

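The lid is following the finger, now at about 1 rad with the tab at (267,198), and the force is low. Continuing along the arc.

Scaled: 0.0133 m is 0.266, 0.0129 m is 0.258.

Request:
{"method": "shift_gripper", "body": {"motion": [[0.266, 0, 0.186, 0, 0, 0], [0.266, 0, 0.186, 0, 0, 0], [0.266, 0, 0.186, 0, 0, 0], [0.2, 0, 0.258, 0, 0, 0], [0.2, 0, 0.258, 0, 0, 0], [0.2, 0, 0.258, 0, 0, 0], [0, 0, 0, 0, 0, 0]]}}

```text
time_s: 17.15
ee_pos: [0.4823, -0.1546, 0.1965]
eef_rot: [3.141, -0.001, -2.934]
force: [0.2, -0.0, -0.1]
grip_width: 0.0003
grip_force: 0.0
```

Request:
{"method": "shift_gripper", "body": {"motion": [[0.1, 0, 0.2, 0, 0, 0], [0.08, 0, 0.2, 0, 0, 0], [0.08, 0, 0.2, 0, 0, 0], [0.04, 0, 0.1, 0, 0, 0], [0, 0, 0.08, 0, 0, 0], [0, 0, 0, 0, 0, 0]]}}

```text
time_s: 17.75
ee_pos: [0.4678, -0.1577, 0.1576]
eef_rot: [3.141, -0.001, -2.934]
force: [-0.2, -0.3, 0.5]
grip_width: 0.0009
grip_force: 0.0
```

Scaled: 0.002 m is 0.04, 0.001 m is 0.02.

Request:
{"method": "shift_gripper", "body": {"motion": [[0, 0, 0.04, 0, 0, 0], [0, 0, 0.02, 0, 0, 0], [0, 0, 0, 0, 0, 0]]}}

```text
time_s: 18.05
ee_pos: [0.4679, -0.1577, 0.1551]
eef_rot: [-3.141, 0.0, -2.933]
force: [-0.9, -0.4, -0.5]
grip_width: 0.0006
grip_force: 0.0
```

Request:
{"method": "shift_gripper", "body": {"motion": [[0, 0, 0.02, 0, 0, 0], [0, 0, 0.02, 0, 0, 0], [0, 0, 0, 0, 0, 0]]}}

```text
time_s: 18.35
ee_pos: [0.4678, -0.1577, 0.153]
eef_rot: [3.142, -0.0, -2.933]
force: [-0.0, -0.8, 0.1]
grip_width: 0.0006
grip_force: 0.0
```

Scaled: 0.001 m is 0.02.

Request:
{"method": "shift_gripper", "body": {"motion": [[0, 0, 0.02, 0, 0, 0], [0, 0, 0.02, 0, 0, 0], [0, 0, 0, 0, 0, 0]]}}

```text
time_s: 18.65
ee_pos: [0.4679, -0.1577, 0.1511]
eef_rot: [-3.142, 0.0, -2.933]
force: [0.2, -0.0, 1.4]
grip_width: 0.0006
grip_force: 0.4
```

Request:
{"method": "shift_gripper", "body": {"motion": [[0, 0, 0.02, 0, 0, 0], [0, 0, 0.01, 0, 0, 0], [0, 0, 0, 0, 0, 0]]}}

```text
time_s: 18.95
ee_pos: [0.4679, -0.1578, 0.1508]
eef_rot: [-3.141, 0.001, -2.933]
force: [-6.1, 2.4, 16.3]
grip_width: 0.0003
grip_force: 8.2
```

A firm stop at fingertip height 0.132 m (rim 100 + cap 32 mm) means the lid is shut. I'll retreat and check.

Scaled: -0.045 m is -0.9, -0.04 m is -0.8.

Request:
{"method": "shift_gripper", "body": {"motion": [[0, 0, -0.2, 0, 0, 0], [0, 0, -0.8, 0, 0, 0], [0, 0, -0.9, 0, 0, 0], [0, 0, -0.8, 0, 0, 0], [0, 0, 0, 0, 0, 0], [0, 0, 0, 0, 0, 0], [0, 0, 0, 0, 0, 0]]}}

```text
time_s: 19.65
ee_pos: [0.4674, -0.1575, 0.2832]
eef_rot: [3.14, -0.002, -2.933]
force: [0.4, -1.1, -0.2]
grip_width: 0.0001
grip_force: 0.0
```

```bash
python3 - <<'E'
from h import *
s=ctrl.camera("side"); cv2.imwrite("pics/end.png",cv2.resize(s["pixels"][60:310,180:380],(480,600),interpolation=cv2.INTER_CUBIC))
E
```

```text
(no output)
```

View pics/end.png

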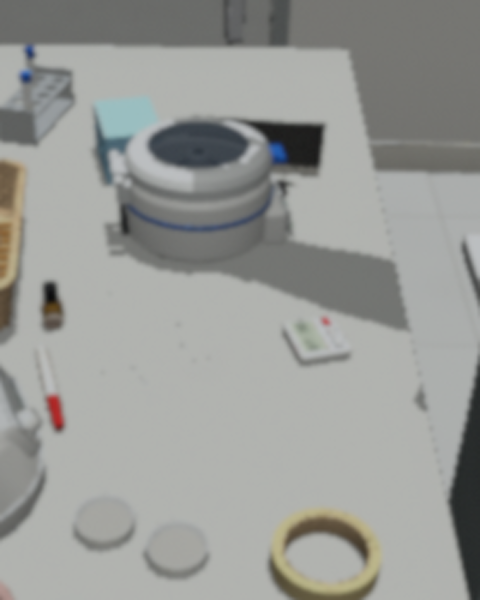

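The lid is fully closed and level at about (200,150), and the bystanders are where they were.

```bash
python3 -c "from station import ctrl; print(ctrl.hand_in())"
```

```text
the job is handed in; nothing more can be done
None
```

The rotor is meshed and fully home on the drive shaft, the lid is fully closed, the other things on the bench are where they were, and the job was handed in at about 20 s; the teeth meshed on the first descent, so no rocking was needed.

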